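# Take the red die off the press turret

### The job

Turn the press's turret by its black bar knob until the red die clicks into the front station, at the yellow pointer. There unscrew it a quarter turn anticlockwise, lift it off and stand it upright on the floor of the empty front compartment of the cabinet's slid-out drawer. Leave the other three dies screwed on, and do not disturb the stapler and highlighter on the cabinet.

Things in the scene. Friction and masses are not known exactly. Their poses are not given: they have to be found in the camera images.
- press: Grey round press base, 224 mm across, 34 mm high, with a 60 mm high housing behind (to 190 mm along +x). Origin under the turret's vertical axis, on the table; -x points to its front (yellow pointer), z up. Its turret is an aluminium disc of 96 mm radius, top 48 mm above the table, with four stations 90 deg apart at 68 mm from the axis: front, back and both sides.
- turret (a joint): Angle of the turret, rad, positive anticlockwise from above, 0 at the start; it turns both ways. It clicks into place (centring torque up to 0.1 N m, a little friction) at every multiple of 1.571 rad: let go within 0.4 rad of a click it swings there within a second and stops within 0.05 rad of it.
- knob (a point): Grip point in the turret's black bar knob, on the turret's axis, 108 mm above the table. The bar is 50 mm long (along x), 16 mm thick (y), 30 mm high, from 18 mm below this point to 12 mm above it, on a post 26 mm across. x, y turn with the turret. The bar lies at 45 deg to the stations, so fingers closing along y come down between the dies, whose tops are 10 mm below this point.
- front (a point): Fixed point of the press where the centre of a die seated at the front station lies: 68 mm from the axis, 73 mm above the table. Axes as the press. Here the dark keeper rim has a gap; elsewhere the rim (inner radius 89 mm, top 61 mm above the table) overhangs the dies' flanges, so a die lifts off only here.
- die_red_c (a point): Die to remove, at a side or the back station: point half-way up, z up. 50 mm tall, 90 g; steel flange 50 mm across, 6 mm high, skirt 35 mm across; red round grip head 28 mm across from 18 mm above the underside to the top. Screwed on, x is 0 to 0.12 rad anticlockwise of the knob's x; loose from 1.25, stop at about 1.7 rad. It does not rise while turned; lift 25 mm to clear the stud. Play 1.5 mm.
- die_white_c (a point): Die of the same make and size as the red one, but with a white grip head; screwed onto another station. Point half-way up (25 mm above its underside). At the start it is at the front station.
- die_blue_c (a point): Die of the same make and size as the red one, but with a blue grip head; screwed onto another station. Point half-way up (25 mm above its underside).
- die_yellow_c (a point): Die of the same make and size as the red one, but with a yellow grip head; screwed onto another station. Point half-way up (25 mm above its underside).
- compartment (a point): Centre of the floor of the empty front compartment of the cabinet's slid-out clear drawer (top row, right), 121 mm above the table. x into the cabinet, y left, z up. Inside 89 mm along x, 106 mm along y; walls 3 mm thick, 42 mm high. Behind its divider lie two binder clips. The cabinet's face is 92 mm beyond this point, its top 47 mm above this floor.
- stapler_c (a point): Chrome stapler, 140 x 34 x 55 mm, on the cabinet top; point 25 mm above its underside. Leave alone.
- highlighter_c (a point): Yellow highlighter with a black cap, 115 x 22 x 14 mm, lying on the cabinet top; point 7 mm above its underside. Leave alone.
Not all that is in view belongs to the job. What is shaped like the part that bears die_blue_c but green or turquoise is not meant. Leave any pink look-alike of the part that bears die_red_c alone.

How it is judged:
On the way, in this order (a step that is already met when the one before it is completed fails the run):
1. the red die, still screwed on, is at rest at the front station (distance between die_red_c and front below 0.01 m and velocity of joint turret between -0.1 and 0.1 rad/s and angle between the x axis of die_red_c and the x axis of knob, either way round below 0.5 rad), for 0.2 s.
2. the red die is unscrewed at the front station (distance between die_red_c and front below 0.014 m and angle between the x axis of die_red_c and the x axis of knob, either way round above 1 rad), for 0.1 s.
3. the red die is lifted off its stud at the front (z of die_red_c in the frame of front above 0.02 m and horizontal distance between die_red_c and front below 0.05 m), for 0.1 s.
At the end, for the whole second after the job is handed in: The red die stands upright (within 0.15 rad) on the floor of the drawer's front compartment; the white, blue and yellow dies are seated on the turret (not raised by 5 mm) and still screwed on (within 0.5 rad) (x of die_red_c in the frame of compartment between -0.045 and 0.045 m and y of die_red_c in the frame of compartment between -0.053 and 0.053 m and z of die_red_c in the frame of compartment between 0.018 and 0.03 m and angle between die_red_c's own z axis and vertical below 0.15 rad and z of each of die_white_c, die_blue_c, die_yellow_c in the frame of press below 0.078 m and horizontal distance between each of die_white_c, die_blue_c, die_yellow_c and press below 0.08 m and angle between the x axis of each of die_white_c, die_blue_c, die_yellow_c and the x axis of knob, either way round below 0.5 rad); the robot touches nothing.
It fails at once if another die is lifted off the turret (z of any of die_white_c, die_blue_c, die_yellow_c in the frame of press above 0.085 m).
It fails at once if the stapler is pushed more than 25 mm from its place (distance of stapler_c from where it was at the start of the episode above 0.025 m).
It fails at once if the highlighter is pushed more than 25 mm from its place (distance of highlighter_c from where it was at the start of the episode above 0.025 m).
It also fails if it takes over 72 s, if anything falls off the work surface, if the arm or the gripper's body presses on something with over 40 N, if the wrist force passes 120 N, or if a joint passes its speed limit or range.

### The arm

A 6-joint arm with a two-finger parallel gripper is mounted at the origin on the work surface. World frame = base frame: x ahead of the robot, y to its left, z up, the work surface at z = 0. Lengths are in m, angles in rad, forces in N, time in s.
With the tool pointing down it reaches from about 0.3 to 1 m from the base axis. Payload 5.1 kg.
Tool frame: the origin (TCP) lies on the centre line of the jaws, within the pads' length; the fingertips stand 14 mm ahead of it and the grasp point (between the pads) lies 5 mm behind it (robot.tip_extent is the distance from the TCP to the fingertips, in m); z points along the fingers, y is the line along which they close (so a half turn about z gives the same grasp; the last joint's range is limited). The gripper opens to 95 mm and grips with 3 to 60 N. Pads are 20 mm wide; open, the fingers measure 119 mm over their backs; the gripper's body (75 mm by 180 mm) begins 59 mm behind the grasp point.
Start: joints at [-1.414, 0.124, 1.65, -0, 1.367, -0.083], TCP at [0.154, -0.631, 0.229] pointing down, gripper open.
Joint ranges: [-2.61, 2.61], [-1.02, 2.33], [0.03, 2.71], [-1.35, 4.49], [0.32, 2.68], [-2.91, 2.91]. Speed limits (rad/s): [2.57, 2.57, 3.14, 3.14, 3.14, 3.14].

### API

Orientations are given as a unit quaternion [w, x, y, z].
In Python, from rig import telemetry, imaging, workorder, robot gives the robot as it stands.
- The arm moves only by the shell command python3 -m crank 'ROWS' [FORCE]. ROWS is JSON, a list of rows, each a list of 3 entries, a list of its own where there are three numbers: the turn, a rotation vector about the tool's x, y, z in degrees, then the shift along the tool's x, y, z in m, then the closure, from 0 (fully open) to 1 (shut). In form: [[[wx, wy, wz], [x, y, z], grip], ...]. A call has exactly 5 rows; each row is the pose to reach, as a shift and turn from the pose commanded when the call began, along the tool's axes at that moment; what a row does not reach only later rows make up. A row lasts 1/10 s, in which the tool goes at most 50 mm and 8.59 degrees, less where a joint would pass 70% of its speed; a pose out of reach is approached as far as the arm can. A call with a gripper value outside its range is refused whole. The fingers move at their own pace and stop on an object; FORCE is the grip in N (left out, the last holds). Time passes only in rows, so rows that repeat a pose let the fingers close, or fill a call up. It gives the time, the measured TCP pose, the force and the opening at its end, in the units of the state.
- telemetry.observe(): the state, without advancing time (a new reading comes with each control period).
- imaging.grab_frame(name): name is "scene" or "top" or "wrist"; returns a dict with "image" (400x640x3 uint8, red, green, blue), "depth" (400x640 float32, m along the optical axis (not along the pixel's ray), 0 where there is no reading), "fx", "fy", "cx", "cy" (pixels), "k1" (the pictures are not rectified: a ray, as slopes to the right and down, at radius r is drawn at 1 + k1 r^2 times it, then the intrinsics apply), "pose" (4x4, takes a point from camera to world coordinates). Camera axes: x right, y down, z forward; pixel columns grow to the right and rows downward; lengths in m; the calibration is good to about 2 mm. A picture is of the moment at which its call begins.
- workorder.sign_off(): hands the job in, once; it reports no verdict.
The state is a dict: "clock": time; "joint_positions": joint angles; "joint_vel": joint speeds; "joint_torque": joint torques, N m; "ee_pos": TCP position; "tool_rot": TCP orientation; "force": force on the tool from outside, world axes, zero at the start; "ft_torque": the same for the moment, N m; "opening": finger opening in m.
Only numpy, scipy, OpenCV 4.12 (cv2) and the standard library are available. Lean on these libraries where they do the work, as an engineer would, in place of code of your own. Each camera call takes 0.05 s, during which the arm holds its last target. There are 200 camera calls.

## Working session

There is one attempt and no reset: what is moved stays moved. The work goes in short steps, Python scripts to look and compute and a shell command to move; the robot and the scene stay as the last step left them, time stands still between calls to the robot, and variables do not carry over. Pictures are saved under pics/ and viewed, on a budget of 10 in all, crops included, one or two more only if the job needs it, and the job is handed in when it is done.

```bash
ls; mkdir -p pics; cat > h.py <<'E'
import numpy as np, cv2
from rig import telemetry, imaging, workorder, robot
def grab(n):
    f=imaging.grab_frame(n); return f
def save(f,name,crop=None,scale=1):
    im=f["image"][:,:,::-1]
    if crop: im=im[crop[1]:crop[3],crop[0]:crop[2]]
    cv2.imwrite("pics/"+name,cv2.resize(im,None,fx=scale,fy=scale,interpolation=cv2.INTER_CUBIC))
def ray(f,u,v):
    K=np.array([[f["fx"],0,f["cx"]],[0,f["fy"],f["cy"]],[0,0,1.]])
    p=cv2.undistortPoints(np.array([[[u,v]]],float),K,np.array([f["k1"],0,0,0.]))[0,0]
    P=np.array(f["pose"]); return P[:3,3],P[:3,:3]@np.array([p[0],p[1],1])
def onz(f,u,v,z):
    o,d=ray(f,u,v); return o+d*(z-o[2])/d[2]
def dep(f,u,v):
    o,d=ray(f,u,v); return o+d*f["depth"][int(round(v)),int(round(u))]
def tool():
    s=telemetry.observe(); q=s["tool_rot"]
    from scipy.spatial.transform import Rotation as R
    return np.array(s["ee_pos"]),R.from_quat([q[1],q[2],q[3],q[0]]).as_matrix(),s
E
python3 - <<'E'
from h import *
a=grab("scene");b=grab("top");c=grab("wrist")
for f,n in((a,"s"),(b,"t"),(c,"w")):
    np.save("pics/"+n,f,allow_pickle=True); print(n,f["fx"],f["k1"],np.round(f["pose"],3).tolist())
im=np.vstack([a["image"],b["image"]])[:,:,::-1]
cv2.imwrite("pics/1.png",cv2.resize(im,(480*1,600)))
save(a,"scene.png",None,1.25);save(b,"top.png",None,1.25)
p,R,s=tool();print(p,R.round(3).tolist(),s["opening"],robot.tip_extent)
E
```

```text
pics
s 386.3419017848758 -0.02772838241390178 [[0.14, 0.841, -0.523, 0.99], [0.99, -0.114, 0.083, -0.118], [0.01, -0.529, -0.849, 0.889], [0.0, 0.0, 0.0, 1.0]]
t 433.7950042458389 -0.10246816775007608 [[0.015, -0.987, 0.16, 0.315], [-1.0, -0.013, 0.013, -0.028], [-0.011, -0.16, -0.987, 1.364], [0.0, 0.0, 0.0, 1.0]]
w 301.7970445772863 0.004486359794376908 [[0.238, -0.939, -0.25, 0.223], [-0.971, -0.23, -0.06, -0.613], [-0.001, 0.257, -0.966, 0.383], [0.0, 0.0, 0.0, 1.0]]
[ 0.1542826  -0.63094514  0.22769048] [[0.971, 0.238, -0.0], [0.238, -0.971, 0.002], [0.0, -0.002, -1.0]] 0.09507207770516012 0.014
```

View pics/scene.png

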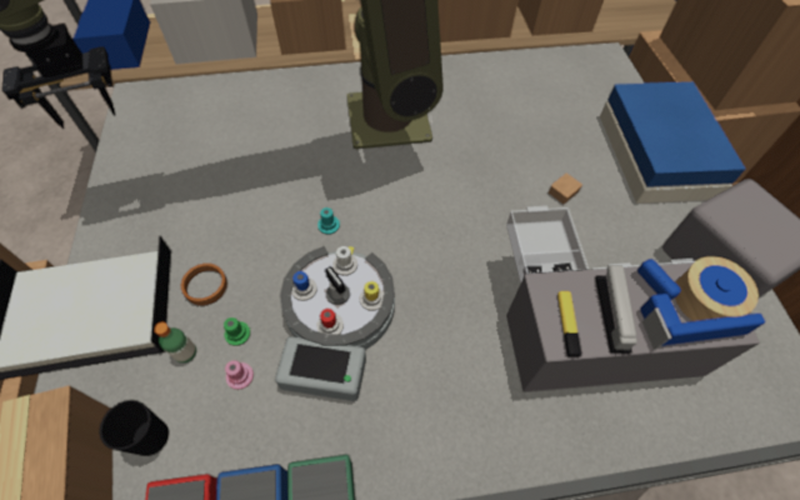

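View pics/top.png

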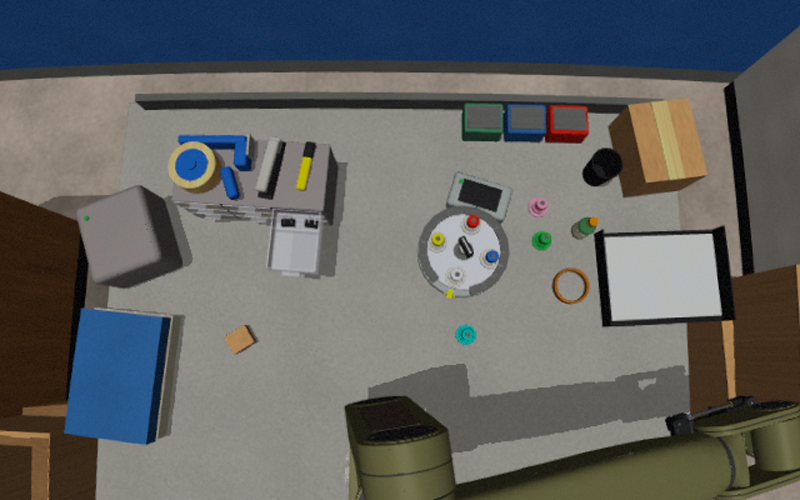

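The scene and top views (shown at 1.25×) agree. On the press, in top-view pixels, red is at the back (473,221), white at the front (457,275), yellow (438,240) and blue (491,257), with the knob at (464,247). The pink (538,206), green (541,240) and turquoise (465,335) dies are look-alikes standing on the table. The drawer is at (296,243). Red on the turret is the one meant, and I'll confirm that in a crop.

```bash
python3 - <<'E'
from h import *
t=np.load("pics/t.npy",allow_pickle=True).item(); s=np.load("pics/s.npy",allow_pickle=True).item()
def blob(f,c,box,name,z):
    im=f["image"]; hsv=cv2.cvtColor(im,cv2.COLOR_RGB2HSV).astype(int)
    h,sa,v=hsv[...,0],hsv[...,1],hsv[...,2]
    m={"red":((h<8)|(h>172))&(sa>150),"blue":(abs(h-112)<12)&(sa>150),"yellow":(abs(h-28)<8)&(sa>120),"white":(sa<25)&(v>200),"black":(v<60)}[c]&(v>(-1 if c=="black" else 90))
    k=np.zeros_like(m);k[box[1]:box[3],box[0]:box[2]]=1;m=(m&k).astype(np.uint8)
    n,l,st,ce=cv2.connectedComponentsWithStats(m)
    i=1+np.argmax(st[1:,4]);u,v=ce[i]
    print(name,c,st[i],ce[i].round(1),"onz",onz(f,u,v,z).round(4),"depth",dep(f,u,v).round(4))
B=(330,155,412,240)
for c,z in(("red",.09),("blue",.09),("yellow",.09),("white",.09),("black",.115)): blob(t,c,B if c!="yellow" else (340,180,362,205),"top",z)
B=(220,190,320,280)
for c,z in(("red",.085),("blue",.085),("yellow",.085),("white",.085),("black",.115)): blob(s,c,B if c!="yellow" else (285,220,312,245),"scene",z)
# drawer
a=cv2.resize(t["image"][140:250,200:420,::-1],None,fx=3.6,fy=3.6,interpolation=cv2.INTER_CUBIC)
cv2.imwrite("pics/crop.png",a)
E
```

```text
top red [374 172   9  10  60] [378.1 176.6] onz [ 0.6017 -0.1885  0.09  ] depth [ 0.6008 -0.188   0.0941]
top blue [390 201   9   9  50] [393.5 204.8] onz [ 0.5164 -0.2337  0.09  ] depth [ 0.5144 -0.2316  0.103 ]
top yellow [346 187   9  10  67] [349.9 191.5] onz [ 0.5551 -0.1036  0.09  ] depth [ 0.553  -0.103   0.1012]Traceback (most recent call last):
  File "<stdin>", line 12, in <module>
  File "<stdin>", line 9, in blob
    return _wrapfunc(a, 'argmax', axis=axis, out=out, **kwds)
    return bound(*args, **kwds)
ValueError: attempt to get argmax of an empty sequence
```

```bash
python3 - <<'E'
from h import *
t=np.load("pics/t.npy",allow_pickle=True).item(); s=np.load("pics/s.npy",allow_pickle=True).item()
a=cv2.resize(t["image"][150:230,200:400,::-1],None,fx=4,fy=4,interpolation=cv2.INTER_CUBIC)
b=cv2.resize(s["image"][160:230,400:475,::-1],None,fx=3.5,fy=3.5,interpolation=cv2.INTER_CUBIC)
o=np.zeros((600,800,3),np.uint8);o[:320]=a;o[330:330+b.shape[0],:b.shape[1]]=b
c=cv2.resize(s["image"][190:285,215:325,::-1],None,fx=2.8,fy=2.8,interpolation=cv2.INTER_CUBIC);o[330:330+266,400:400+308]=c
cv2.imwrite("pics/crop.png",o)
E
```

```text
(no output)
```

View pics/crop.png

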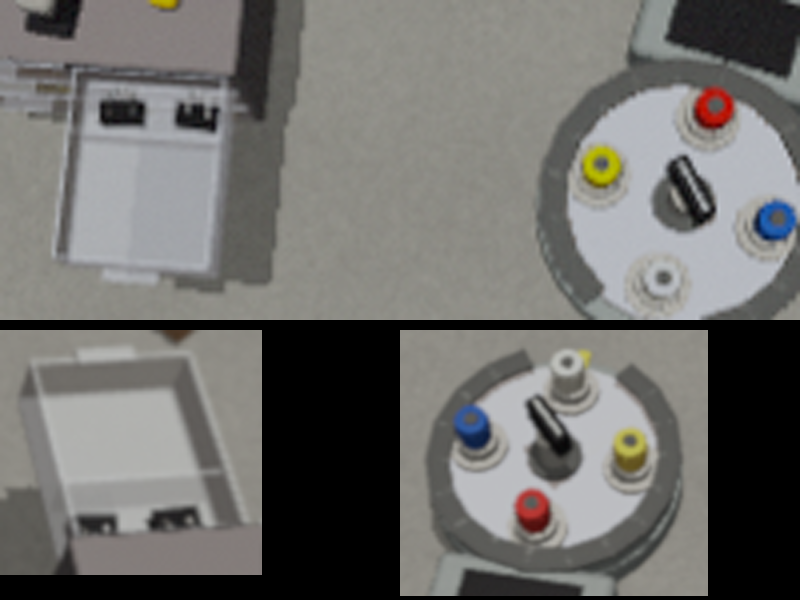

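The crop confirms that red is on the turret at the back. The bar runs diagonally, and the drawer's empty front compartment shows at about (140,195) in the crop. Next I'll get the drawer geometry.

```bash
python3 - <<'E'
from h import *
t=np.load("pics/t.npy",allow_pickle=True).item(); s=np.load("pics/s.npy",allow_pickle=True).item()
S=lambda x,y:(400+x/3.5-.4,160+(y-330)/3.5-.4)
T=lambda x,y:(200+x/4-.4,150+y/4-.4)
for n,f,p,z in [("rimFL",s,S(22,362),.163),("rimFR",s,S(190,352),.163),("floorFL?",s,S(50,394),.121),("floorFR",s,S(180,388),.121),
 ("divbaseL",s,S(68,480),.121),("divbaseR",s,S(210,472),.121),
 ("T frontL",t,T(57,258),.163),("T frontR",t,T(217,272),.163),("T floorL",t,T(74,258),.121),("T floorR",t,T(210,264),.121),("T divL",t,T(80,140),.163),("T divR",t,T(222,145),.163)]:
    print(n,np.round(p,1),onz(f,*p,z).round(4), dep(f,*p).round(4))
for x,y in [(140,200),(140,160),(140,240),(100,200),(190,200)]:
    print(dep(t,*T(x,y)).round(4))
print("bar ends",[onz(t,*T(*p),.12).round(4) for p in [(683,160),(704,215)]])
E
```

```text
rimFL [405.9 168.7] [0.4652 0.1701 0.163 ] [0.3483 0.2343 0.0012]
rimFR [453.9 165.9] [0.472  0.2868 0.163 ] [0.4725 0.2864 0.1637]
floorFL? [413.9 177.9] [0.4651 0.1992 0.121 ] [0.4683 0.1972 0.1257]
floorFR [451.  176.2] [0.4722 0.2926 0.121 ] [0.4803 0.2862 0.1331]
divbaseL [419.  202.5] [0.5367 0.1919 0.121 ] [0.537  0.1918 0.1214]
divbaseR [459.6 200.2] [0.5435 0.2904 0.121 ] [0.5643 0.2713 0.1568]
T frontL [213.8 214.1] [0.4716 0.283  0.163 ] [0.4713 0.2822 0.166 ]
T frontR [253.8 217.6] [0.4634 0.169  0.163 ] [0.4833 0.1955 0.0016]
T floorL [218.1 214.1] [0.4773 0.2813 0.121 ] [0.4716 0.2703 0.1651]
T floorR [252.1 215.6] [0.4744 0.1812 0.121 ] [0.4701 0.1755 0.1548]
T divL [219.6 184.6] [0.5566 0.271  0.163 ] [0.5634 0.2794 0.1292]
T divR [255.1 185.8] [0.5541 0.169  0.163 ] [0.5552 0.1698 0.1577]
[0.5201 0.2338 0.1251]
[0.5505 0.236  0.1212]
[0.4909 0.2327 0.1235]
[0.5204 0.2643 0.1208]
[0.521  0.1974 0.1228]
bar ends [array([ 0.5558, -0.1617,  0.12  ]), array([ 0.5153, -0.1768,  0.12  ])]
```

```bash
python3 - <<'E'
from h import *
p,R,s=tool()
print(R.T@(np.array([.51,-.165,.25])-p))
E
```

```text
[ 0.45620555 -0.36816417 -0.02165863]
```

Two views agree on the compartment centre, about (0.516, 0.225), yaw about −3.5°. The turret axis is at about (0.535, −0.169) with press yaw about −16.5°, so knob yaw is about 20–28°. Now I'll go above the knob.

```bash
python3 -m crank '[[[0,0,0],[0.04,-0.03,0.002],0.3],[[0,0,0],[0.08,-0.06,0.004],0.3],[[0,0,0],[0.12,-0.09,0.006],0.3],[[0,0,0],[0.16,-0.12,0.008],0.3],[[0,0,0],[0.2,-0.15,0.008],0.3]]' 25
python3 -m crank '[[[0,0,0],[0.04,-0.03,0],0.3],[[0,0,0],[0.08,-0.06,0],0.3],[[0,0,0],[0.12,-0.09,0],0.3],[[0,0,0],[0.16,-0.12,0],0.3],[[0,0,0],[0.2,-0.15,0],0.3]]'
python3 -m crank '[[[0,0,-7],[0.04,-0.03,0],0.3],[[0,0,-11],[0.08,-0.058,0],0.3],[[0,0,-11],[0.08,-0.058,0],0.3],[[0,0,-11],[0.08,-0.058,0],0.3],[[0,0,-11],[0.08,-0.058,0],0.3]]'
python3 - <<'E'
from h import *
f=grab("wrist"); np.save("pics/w2",f,allow_pickle=True); save(f,"w2.png")
p,R,s=tool();print(p.round(4),np.degrees(np.arctan2(R[1,0],R[0,0])),s["clock"],s["force"],s["joint_positions"])
E
```

```text
clock: 0.65
ee_pos: [0.3136, -0.4363, 0.22]
tool_rot: [-0.0, 0.993, 0.119, -0.0]
force: [0.8, -0.6, 0.5]
opening: 0.067
clock: 1.15
ee_pos: [0.4723, -0.2432, 0.2205]
tool_rot: [0.0, 0.993, 0.12, 0.0]
force: [-0.9, 0.3, 0.9]
opening: 0.0666
clock: 1.65
ee_pos: [0.5349, -0.1702, 0.2203]
tool_rot: [-0.0, 0.977, 0.214, -0.0]
force: [-0.5, 0.4, 0.1]
opening: 0.0663
[ 0.5348 -0.1706  0.2204] 24.64288631578027 1.7 [ 0.08650614 -1.15656339 -0.68838034] [-4.04322262e-01 -6.61243050e-02  1.85839212e+00 -2.56027583e-04
  1.34983749e+00  7.36430794e-01]
```

View pics/w2.png

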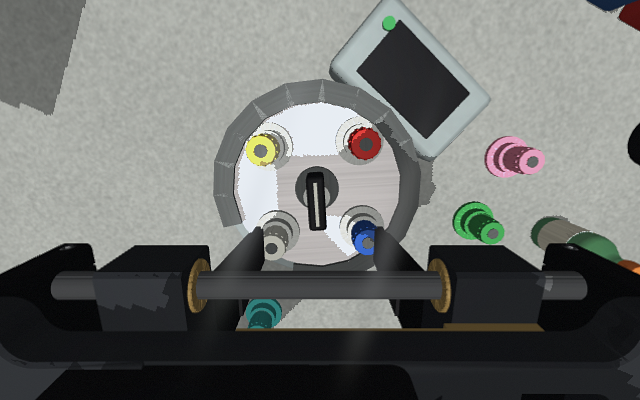

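The wrist view shows the bar nearly parallel to tool x, from (315,172) to (318,230). The die tops are yellow (262,150), red (366,144), white (273,245) and blue (368,242).

```bash
python3 - <<'E'
from h import *
f=np.load("pics/w2.npy",allow_pickle=True).item()
e=[onz(f,*p,.12) for p in [(315.5,173),(318,229)]]
d=[onz(f,*p,.098) for p in [(262,151),(366,144),(273,245),(368,242)]]
for a in e+d: print(a.round(4))
v=e[0]-e[1];print("bar",np.linalg.norm(v),np.degrees(np.arctan2(v[1],v[0])),"mid",(e[0]+e[1])/2)
print("centre of dies",np.mean(d,0), "press yaw",np.degrees(np.arctan2(*(d[1]-d[2])[[1,0]])), np.degrees(np.arctan2(*(d[0]-d[3])[[1,0]]))-90, np.linalg.norm(d[1]-d[2]),np.linalg.norm(d[0]-d[3]))
E
```

```text
[ 0.5592 -0.155   0.12  ]
[ 0.514  -0.1781  0.12  ]
[ 0.5538 -0.1037  0.098 ]
[ 0.599  -0.1869  0.098 ]
[ 0.4728 -0.148   0.098 ]
[ 0.5149 -0.232   0.098 ]
bar 0.05079361310880713 27.078284954621527 mid [ 0.53659172 -0.16658169  0.12      ]
centre of dies [ 0.53510452 -0.16766254  0.098     ] press yaw -17.116472895128773 -16.880731244491898 0.1320019857430881 0.13403121453614128
```

```bash
python3 -m crank '[[[0,0,-3.4],[0.002,-0.0025,0.04],0.3],[[0,0,-3.4],[0.002,-0.0025,0.08],0.3],[[0,0,-3.4],[0.002,-0.0025,0.1],0.3],[[0,0,-3.4],[0.002,-0.0025,0.114],0.3],[[0,0,-3.4],[0.002,-0.0025,0.114],0.3]]'
python3 -m crank '[[[0,0,0],[0,0,0],1],[[0,0,0],[0,0,0],1],[[0,0,0],[0,0,0],1],[[0,0,0],[0,0,0],1],[[0,0,0],[0,0,0],1]]' 25
```

```text
clock: 2.2
ee_pos: [0.5345, -0.1671, 0.1046]
tool_rot: [-0.001, 0.97, 0.242, -0.002]
force: [1.0, -0.4, -0.4]
opening: 0.0664
clock: 2.7
ee_pos: [0.5366, -0.1667, 0.1073]
tool_rot: [0.0, 0.97, 0.243, 0.0]
force: [-0.4, -0.3, 0.4]
opening: 0.0319
```

```bash

python3 -m crank '[[[0,0,0],[0,0,0],1],[[0,0,0],[0,0,0],1],[[0,0,0],[0,0,0],1],[[0,0,0],[0,0,0],1],[[0,0,0],[0,0,0],1]]' 25
python3 -m crank '[[[0,0,-3],[0,0,0],1],[[0,0,-9],[0,0,0],1],[[0,0,-15],[0,0,0],1],[[0,0,-21],[0,0,0],1],[[0,0,-27],[0,0,0],1]]'
```

```text
clock: 3.2
ee_pos: [0.5364, -0.1669, 0.1067]
tool_rot: [0.0, 0.97, 0.243, 0.0]
force: [1.6, -1.8, -1.0]
opening: 0.0157
clock: 3.7
ee_pos: [0.5359, -0.1663, 0.1067]
tool_rot: [-0.001, 0.886, 0.465, -0.0]
force: [-1.6, 0.8, 1.4]
opening: 0.0158
```

The knob is gripped at 15.7 mm and turning with low forces, so I continue to 180°.

```bash

for i in 1 ; do python3 -m crank '[[[0,0,-7],[0,0,0],1],[[0,0,-14],[0,0,0],1],[[0,0,-21],[0,0,0],1],[[0,0,-28],[0,0,0],1],[[0,0,-35],[0,0,0],1]]'; done
python3 -m crank '[[[0,0,-7],[0,0,0],1],[[0,0,-14],[0,0,0],1],[[0,0,-21],[0,0,0],1],[[0,0,-28],[0,0,0],1],[[0,0,-35],[0,0,0],1]]'
python3 -m crank '[[[0,0,-7],[0,0,0],1],[[0,0,-14],[0,0,0],1],[[0,0,-21],[0,0,0],1],[[0,0,-28],[0,0,0],1],[[0,0,-35],[0,0,0],1]]'
python3 -m crank '[[[0,0,-7],[0,0,0],1],[[0,0,-14],[0,0,0],1],[[0,0,-21],[0,0,0],1],[[0,0,-28],[0,0,0],1],[[0,0,-35],[0,0,0],1]]'
python3 -m crank '[[[0,0,-6],[0,0,0],1],[[0,0,-11],[0,0,0],1],[[0,0,-13],[0,0,0],1],[[0,0,-13],[0,0,0],1],[[0,0,-13],[0,0,0],1]]'
python3 - <<'E'
from h import *
p,R,s=tool();print(p.round(4),np.degrees(np.arctan2(R[1,0],R[0,0])),s["ft_torque"],s["joint_positions"])
E
```

```text
clock: 4.2
ee_pos: [0.535, -0.166, 0.1067]
tool_rot: [-0.002, 0.704, 0.71, -0.001]
force: [-5.8, 1.5, 4.0]
opening: 0.0161
clock: 4.7
ee_pos: [0.5341, -0.1663, 0.1067]
tool_rot: [-0.003, 0.458, 0.889, -0.001]
force: [-10.1, -1.1, 7.0]
opening: 0.016
clock: 5.2
ee_pos: [0.5335, -0.1671, 0.1067]
tool_rot: [-0.004, 0.17, 0.985, -0.001]
force: [-10.7, -2.6, 7.1]
opening: 0.0159
clock: 5.7
ee_pos: [0.5335, -0.168, 0.1067]
tool_rot: [-0.004, -0.135, 0.991, -0.001]
force: [-10.8, -5.9, 5.4]
opening: 0.0158
clock: 6.2
ee_pos: [0.5336, -0.1683, 0.1067]
tool_rot: [-0.004, -0.243, 0.97, -0.001]
force: [-9.9, -7.3, 4.2]
opening: 0.0159
[ 0.5336 -0.1683  0.1067] -151.82907445972998 [-0.96259324  1.38167738  0.01364083] [-0.39880068  0.03744333  1.9565584  -0.00588187  1.15269495 -2.45886835]
```

Turned 180°. Averaging the start and end grips puts the axis at (0.535, −0.1676). Now I release, let it settle, rise, and look.

```bash

python3 -m crank '[[[0,0,0],[0,0,0],0.3],[[0,0,0],[0,0,0],0.3],[[0,0,0],[0,0,0],0.3],[[0,0,0],[0,0,0],0.3],[[0,0,0],[0,0,0],0.3]]'
python3 -m crank '[[[0,0,0],[0,0,-0.03],0.3],[[0,0,0],[0,0,-0.06],0.3],[[0,0,0],[0,0,-0.1],0.3],[[0,0,0],[0,0,-0.114],0.3],[[0,0,0],[0,0,-0.114],0.3]]'
python3 - <<'E'
from h import *
f=grab("wrist"); np.save("pics/w3",f,allow_pickle=True); save(f,"w3.png")
p,R,s=tool();print(p.round(4),np.degrees(np.arctan2(R[1,0],R[0,0])),s["clock"],s["force"])
E
```

```text
clock: 6.7
ee_pos: [0.5363, -0.1664, 0.1066]
tool_rot: [0.0, -0.243, 0.97, 0.0]
force: [-0.8, 0.0, 0.3]
opening: 0.0507
clock: 7.2
ee_pos: [0.5378, -0.1672, 0.2237]
tool_rot: [0.002, -0.243, 0.97, -0.002]
force: [0.2, -0.1, 0.5]
opening: 0.0667
[ 0.5366 -0.1667  0.221 ] -151.85235482174753 7.25 [ 0.24278997  0.46449143 -1.89340687]
```

View pics/w3.png

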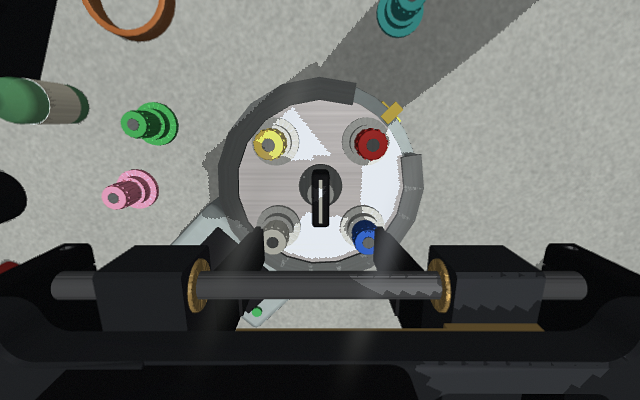

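Red sits at the front, (373,144), beside the yellow pointer at (393,112) and in the rim's gap. The bar is aligned with tool x, so the click is seated. Now I measure red from this view.

```bash
python3 - <<'E'
from h import *
f=np.load("pics/w3.npy",allow_pickle=True).item()
d=[onz(f,*p,.098) for p in [(269,147),(375,144),(273,243),(368,240)]]
for a in d: print(a.round(4))
print("c",np.mean(d,0))
p,R,s=tool()
for g in (d[1],np.array([.470,-.1477,0])): 
    w=g-p; w[2]=0; print((R.T@w).round(4))
E
```

```text
[ 0.5152 -0.2303  0.098 ]
[ 0.467 -0.146  0.098]
[ 0.5989 -0.1856  0.098 ]
[ 0.5511 -0.1037  0.098 ]
c [ 0.5330494  -0.16640063  0.098     ]
[ 0.0516  0.0511 -0.0001]
[ 0.0498  0.0482 -0.0001]
```

```bash

python3 -m crank '[[[0,0,8],[0.02,0.02,0],0.45],[[0,0,16],[0.04,0.04,0],0.45],[[0,0,24],[0.0505,0.049,0],0.45],[[0,0,32],[0.0505,0.049,0],0.45],[[0,0,40],[0.0505,0.049,0],0.45]]'
python3 -m crank '[[[0,0,8],[0,0,0],0.45],[[0,0,16],[0,0,0],0.45],[[0,0,24],[0,0,0],0.45],[[0,0,32],[0,0,0],0.45],[[0,0,40],[0,0,0],0.45]]'
python3 -m crank '[[[0,0,8],[0,0,0.02],0.45],[[0,0,16],[0,0,0.05],0.45],[[0,0,24],[0,0,0.07],0.45],[[0,0,32],[0,0,0.09],0.45],[[0,0,38],[0,0,0.09],0.45]]'
python3 - <<'E'
from h import *
f=grab("wrist"); np.save("pics/w4",f,allow_pickle=True); save(f,"w4.png")
p,R,s=tool();print(p.round(4),np.degrees(np.arctan2(R[1,0],R[0,0])),s["clock"],s["force"],s["joint_positions"])
E
```

```text
clock: 7.75
ee_pos: [0.4669, -0.1465, 0.2174]
tool_rot: [-0.002, 0.106, 0.994, 0.001]
force: [-0.4, -0.5, 0.3]
opening: 0.0521
clock: 8.25
ee_pos: [0.4673, -0.1467, 0.2173]
tool_rot: [-0.003, 0.44, 0.898, -0.0]
force: [0.6, 0.2, -0.3]
opening: 0.0524
clock: 8.75
ee_pos: [0.4646, -0.1455, 0.1238]
tool_rot: [-0.005, 0.708, 0.706, -0.002]
force: [-0.4, 0.8, 0.1]
opening: 0.0523
[ 0.4655 -0.1459  0.1254] 89.73134108637099 8.8 [ 0.0486061  -0.29099515  0.14269031] [-4.13800282e-01 -1.46486363e-01  2.09805399e+00  1.50024915e-04
  1.19911310e+00 -4.09181924e-01]
```

View pics/w4.png

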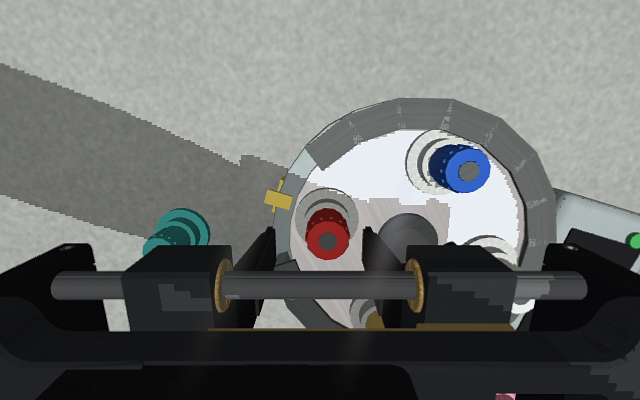

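The red head, top at (328,239), is between the fingers at (265,…) and (370,…).

```bash
python3 - <<'E'
from h import *
f=np.load("pics/w4.npy",allow_pickle=True).item()
d=onz(f,328,239,.098)
p,R,s=tool(); print(d, R.T@(d-p))
E
```

```text
[ 0.46909425 -0.14568213  0.098     ] [8.25090441e-05 3.80599382e-03 2.73565613e-02]
```

```bash

python3 -m crank '[[[0,0,0],[0,0.004,0.015],0.45],[[0,0,0],[0,0.004,0.03],0.45],[[0,0,0],[0,0.004,0.041],0.45],[[0,0,0],[0,0.004,0.041],0.45],[[0,0,0],[0,0.004,0.041],0.7]]'
python3 -m crank '[[[0,0,0],[0,0,0],1],[[0,0,0],[0,0,0],1],[[0,0,0],[0,0,0],1],[[0,0,0],[0,0,0],1],[[0,0,0],[0,0,0],1]]' 20
```

```text
clock: 9.3
ee_pos: [0.4722, -0.1471, 0.0891]
tool_rot: [-0.001, 0.706, 0.708, -0.0]
force: [-0.1, -0.3, 1.1]
opening: 0.0484
clock: 9.8
ee_pos: [0.4717, -0.1471, 0.0905]
tool_rot: [-0.001, 0.706, 0.708, -0.001]
force: [-5.3, 1.7, 5.7]
opening: 0.0276
```

Gripped at 27.6 mm. Now I unscrew 86° anticlockwise.

```bash

python3 -m crank '[[[0,0,-4],[0,0,0],1],[[0,0,-10],[0,0,0],1],[[0,0,-17],[0,0,0],1],[[0,0,-24],[0,0,0],1],[[0,0,-30],[0,0,0],1]]' 35
python3 -m crank '[[[0,0,-6],[0,0,0],1],[[0,0,-12],[0,0,0],1],[[0,0,-18],[0,0,0],1],[[0,0,-24],[0,0,0],1],[[0,0,-30],[0,0,0],1]]'
python3 -m crank '[[[0,0,-6],[0,0,0],1],[[0,0,-12],[0,0,0],1],[[0,0,-18],[0,0,0],1],[[0,0,-23],[0,0,0],1],[[0,0,-26],[0,0,0],1]]'
python3 -m crank '[[[0,0,0],[0,0,0],1],[[0,0,0],[0,0,0],1],[[0,0,0],[0,0,0],1],[[0,0,0],[0,0,0],1],[[0,0,0],[0,0,0],1]]'
python3 - <<'E'
from h import *
p,R,s=tool();print(p.round(4),np.degrees(np.arctan2(R[1,0],R[0,0])),s["clock"],s["force"],s["ft_torque"],s["joint_positions"])
E
```

```text
clock: 10.3
ee_pos: [0.4716, -0.1475, 0.0904]
tool_rot: [-0.001, 0.497, 0.868, -0.001]
force: [-7.0, -1.1, 6.7]
opening: 0.0271
clock: 10.8
ee_pos: [0.4718, -0.1476, 0.0905]
tool_rot: [-0.001, 0.256, 0.967, -0.001]
force: [-5.7, 0.2, 4.7]
opening: 0.0273
clock: 11.3
ee_pos: [0.4715, -0.1477, 0.0906]
tool_rot: [-0.002, 0.032, 0.999, -0.0]
force: [-6.5, -0.9, 5.1]
opening: 0.0271
clock: 11.8
ee_pos: [0.4716, -0.1474, 0.0905]
tool_rot: [-0.001, 0.034, 0.999, -0.0]
force: [-6.8, 0.5, 6.1]
opening: 0.0273
[ 0.4716 -0.1474  0.0905] 176.1491010578855 11.8 [-6.84682434  0.49944184  6.06909078] [ 0.10059911  1.01237541 -0.11978387] [-4.10881249e-01 -9.20223796e-02  2.11303454e+00 -1.43740491e-03
  1.12320286e+00 -1.91384339e+00]
```

```bash

python3 -m crank '[[[0,0,0],[0.0015,0,0],1],[[0,0,0],[0.0015,0,-0.001],1],[[0,0,0],[0.0015,0,-0.003],1],[[0,0,0],[0.0015,0,-0.005],1],[[0,0,0],[0.0015,0,-0.006],1]]'
```

```text
clock: 12.3
ee_pos: [0.4711, -0.1471, 0.0957]
tool_rot: [-0.0, 0.034, 0.999, 0.0]
force: [-1.8, -1.3, -0.8]
opening: 0.0275
```

It rises with only about the die's weight on it, so I keep lifting.

```bash

python3 -m crank '[[[0,0,0],[0,0,-0.008],1],[[0,0,0],[0,0,-0.016],1],[[0,0,0],[0,0,-0.024],1],[[0,0,0],[0,0,-0.03],1],[[0,0,0],[0,0,-0.032],1]]'
python3 -m crank '[[[0,0,0],[0,0,0],1],[[0,0,0],[0,0,-0.03],1],[[0,0,0],[0,0,-0.07],1],[[0,0,0],[0,0,-0.11],1],[[0,0,0],[0,0,-0.13],1]]'
python3 - <<'E'
from h import *
f=grab("scene"); np.save("pics/s5",f,allow_pickle=True); save(f,"s5.png",(180,150,500,350),2.5)
p,R,s=tool();print(p.round(4),np.degrees(np.arctan2(R[1,0],R[0,0])),s["clock"],s["force"],s["opening"])
w=np.array([.516,.225,p[2]])-p; print((R.T@w).round(4))
E
```

```text
clock: 12.8
ee_pos: [0.4718, -0.1474, 0.1291]
tool_rot: [0.001, 0.034, 0.999, -0.0]
force: [-0.4, -1.1, -0.7]
opening: 0.0269
clock: 13.3
ee_pos: [0.4722, -0.1476, 0.2615]
tool_rot: [0.002, 0.034, 0.999, -0.001]
force: [0.4, 0.4, 0.3]
opening: 0.0272
[ 0.4733 -0.1481  0.2642] 176.1405337277864 13.35 [ 0.75023508 -0.28661731  1.98884253] 0.02744203650699181
[-0.0175  0.3751 -0.001 ]
```

View pics/s5.png

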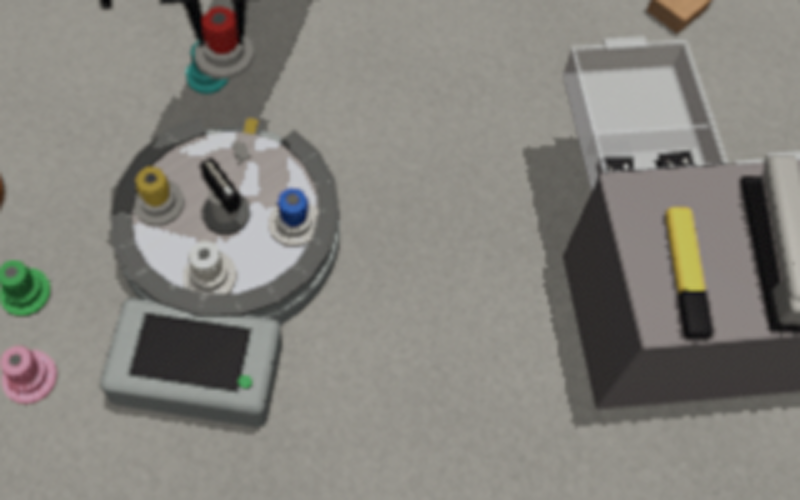

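The die hangs upright in the jaws at (220,40), above an empty front stud at (242,150). White, blue and yellow are still seated. I carry it over the drawer.

```bash

python3 -m crank '[[[0,0,0],[-0.001,0.03,0],1],[[0,0,0],[-0.004,0.075,0],1],[[0,0,0],[-0.006,0.12,0],1],[[0,0,0],[-0.008,0.165,0],1],[[0,0,0],[-0.01,0.21,0],1]]'
python3 -m crank '[[[0,0,0],[-0.002,0.045,0],1],[[0,0,0],[-0.004,0.09,0],1],[[0,0,0],[-0.006,0.13,0],1],[[0,0,0],[-0.0075,0.155,0],1],[[0,0,0],[-0.0075,0.165,0],1]]'
python3 -m crank '[[[0,0,0],[0,0,0],1],[[0,0,0],[0,0,0.01],1],[[0,0,0],[0,0,0.02],1],[[0,0,0],[0,0,0.02],1],[[0,0,0],[0,0,0.02],1]]'
python3 - <<'E'
from h import *
p,R,s=tool();print(p.round(4),np.degrees(np.arctan2(R[1,0],R[0,0])),s["clock"],s["opening"])
f=grab("scene"); g=grab("top"); 
a=cv2.resize(f["image"][150:250,380:500,::-1],(480,400),interpolation=cv2.INTER_CUBIC)
b=cv2.resize(g["image"][140:240,190:270,::-1],(320,400),interpolation=cv2.INTER_CUBIC)
cv2.imwrite("pics/s6.png",np.hstack([a,b]))
E
```

```text
clock: 13.85
ee_pos: [0.4946, 0.0634, 0.2561]
tool_rot: [-0.001, 0.034, 0.999, -0.0]
force: [-0.1, -1.8, -1.2]
opening: 0.0273
clock: 14.35
ee_pos: [0.5131, 0.2278, 0.2557]
tool_rot: [-0.001, 0.032, 0.999, -0.0]
force: [-0.8, -0.8, -0.4]
opening: 0.0273
clock: 14.85
ee_pos: [0.5135, 0.2248, 0.2368]
tool_rot: [-0.001, 0.034, 0.999, -0.0]
force: [-0.2, 0.4, -0.9]
opening: 0.0274
[0.5135 0.2248 0.2368] 176.0645293113712 14.85 0.027404487983663166
```

View pics/s6.png

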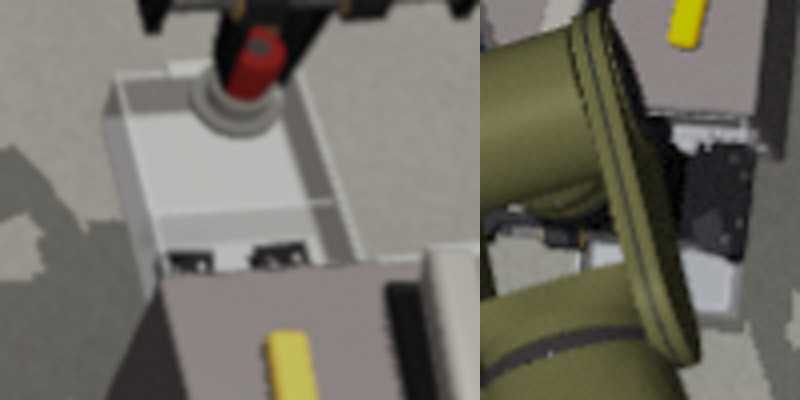

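The die is over the compartment with its flange at (235,105), high enough that parallax makes it look nearer the front. I lower it.

```bash

python3 -m crank '[[[0,0,0],[-0.001,0,0.015],1],[[0,0,0],[-0.001,0,0.03],1],[[0,0,0],[-0.001,0,0.045],1],[[0,0,0],[-0.001,0,0.058],1],[[0,0,0],[-0.001,0,0.066],1]]'
python3 -m crank '[[[0,0,0],[0,0,0.001],1],[[0,0,0],[0,0,0.002],1],[[0,0,0],[0,0,0.003],1],[[0,0,0],[0,0,0.004],1],[[0,0,0],[0,0,0.004],1]]'
```

```text
clock: 15.45
ee_pos: [0.5138, 0.2255, 0.169]
tool_rot: [-0.002, 0.034, 0.999, -0.001]
force: [-1.1, 0.1, -0.5]
opening: 0.0271
clock: 15.95
ee_pos: [0.515, 0.2258, 0.1681]
tool_rot: [0.0, 0.034, 0.999, 0.0]
force: [-0.1, 0.2, -1.4]
opening: 0.0271
```

```bash

python3 -m crank '[[[0,0,0],[0,0,0.001],1],[[0,0,0],[0,0,0.002],1],[[0,0,0],[0,0,0.003],1],[[0,0,0],[0,0,0.004],1],[[0,0,0],[0,0,0.004],1]]'
python3 -m crank '[[[0,0,0],[0,0,0],1],[[0,0,0],[0,0,0.001],1],[[0,0,0],[0,0,0.001],1],[[0,0,0],[0,0,0.001],1],[[0,0,0],[0,0,0.001],1]]'
```

```text
clock: 16.45
ee_pos: [0.5148, 0.2257, 0.1636]
tool_rot: [-0.0, 0.034, 0.999, -0.0]
force: [-0.6, 0.7, -0.7]
opening: 0.0272
clock: 16.95
ee_pos: [0.5149, 0.2258, 0.1634]
tool_rot: [0.0, 0.034, 0.999, 0.0]
force: [-2.7, -1.1, 5.5]
opening: 0.0275
```

Contact came at the expected height (0.1634, 5.5 N). I release and rise.

```bash

python3 -m crank '[[[0,0,0],[0,0,0],0.5],[[0,0,0],[0,0,0],0.5],[[0,0,0],[0,0,0],0.5],[[0,0,0],[0,0,0],0.5],[[0,0,0],[0,0,0],0.5]]'
python3 -m crank '[[[0,0,0],[0,0,-0.01],0.5],[[0,0,0],[0,0,-0.03],0.5],[[0,0,0],[0,0,-0.06],0.5],[[0,0,0],[0,0,-0.1],0.5],[[0,0,0],[0,0,-0.14],0.5]]'
python3 -m crank '[[[0,0,0],[0.04,0.01,0],0.5],[[0,0,0],[0.08,0.02,0],0.5],[[0,0,0],[0.12,0.02,0],0.5],[[0,0,0],[0.12,0.02,0],0.5],[[0,0,0],[0.12,0.02,0],0.5]]'
python3 - <<'E'
from h import *
f=grab("scene"); np.save("pics/s7",f,allow_pickle=True); save(f,"s7.png",(210,150,530,350),2.5)
p,R,s=tool();print(p.round(4),s["clock"],s["force"],s["opening"])
E
```

```text
clock: 17.45
ee_pos: [0.5148, 0.2257, 0.1624]
tool_rot: [-0.0, 0.034, 0.999, -0.0]
force: [0.1, -0.1, 0.2]
opening: 0.047
clock: 17.95
ee_pos: [0.5145, 0.2257, 0.3045]
tool_rot: [-0.0, 0.034, 0.999, -0.0]
force: [0.1, -0.3, -0.2]
opening: 0.0477
clock: 18.45
ee_pos: [0.3963, 0.254, 0.3038]
tool_rot: [0.001, 0.033, 0.999, 0.0]
force: [1.3, 0.6, 0.3]
opening: 0.0479
[0.3969 0.2539 0.3035] 18.5 [ 0.17462894 -0.36349648 -0.13808028] 0.04760046449058755
```

View pics/s7.png

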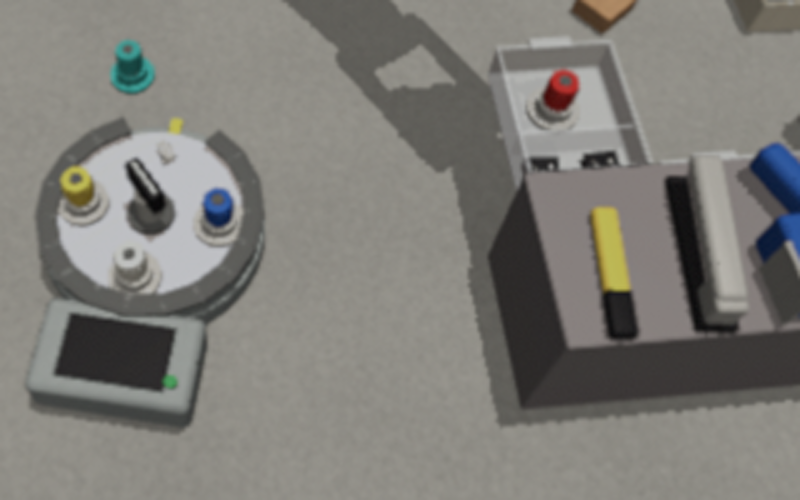

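The red die stands upright on the compartment floor (flange (552,108), head (562,88)). The other three dies are seated, and the stapler and highlighter haven't moved. I run one numeric check, then hand in.

```bash
python3 - <<'E'
from h import *
f=np.load("pics/s7.npy",allow_pickle=True).item()
u=lambda x,y:(210+x/2.5-.3,150+y/2.5-.3)
print("top",onz(f,*u(565,76),.171).round(4),"flange",onz(f,*u(552,107),.127).round(4))
workorder.sign_off()
E
```

```text
top [0.512  0.2269 0.171 ] flange [0.5165 0.2247 0.127 ]
the job is handed in; nothing more can be done
```

I carried out the whole task and handed the job in at about 18.5 s of the 72 s allowed; the sign-off reports no verdict.

- **Turret:** I turned it 180° anticlockwise by the bar knob. The wrist picture then showed the red die at the yellow pointer, in the rim's gap, with the bar lined up as expected.
- **Unscrewing and lifting:** I gripped the red head, turned it 86° anticlockwise and lifted it. The tool felt only about the die's own weight, and the front stud was left empty.
- **Placing:** I set the die in the front compartment. It touched the floor at the expected height, with 5.5 N on the tool. I then released it and moved the arm clear.

**Last checks:** In the final picture the die's head is at (0.512, 0.227) and its flange at (0.517, 0.225). My measured compartment centre is (0.516, 0.225). The 4–5 mm between head and flange over 44 mm of height is about 0.1 rad if taken as a tilt. That is within the 0.15 rad limit but not by much. I put it down to hand-read pixels, since the die was lowered vertically and looks upright in the picture.

The white, blue and yellow dies look seated and the stapler and highlighter look unmoved. I judged those by eye only and did not measure the three dies' screw angles. No check failed.

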